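Lay an iron find on the inspection station and set its selector

ROBOT

A 6-joint arm with a two-finger parallel gripper is mounted at the origin on the work surface. World frame = base frame: x ahead of the robot, y to its left, z up, the work surface at z = 0. Lengths are in mm, angles in rad, forces in N, time in s.
With the tool pointing down it reaches from about 350 to 800 mm from the base axis. Payload 7.3 kg.
Tool frame: the origin (TCP) lies at the very end of the fingers, on their centre line; the grasp point (between the pads) lies 19 mm behind it; z points along the fingers, x is the direction in which the jaws open and shut, and the axes are right-handed (so a half turn about z gives the same grasp; the last joint's range is limited). The gripper opens to 85 mm and grips with 20 to 120 N. Pads are 22 mm wide; open, the fingers measure 114 mm over their backs; the gripper's body (76 mm by 85 mm) begins 54 mm behind the grasp point. The pads swing forward as they close: fully open they stand 13 mm farther back than shut.
Start: joints at [-1.436, 0.342, 1.524, -0, 1.275, -0.146], TCP at [145.512, -504.451, 231.322] pointing down, gripper open.
Joint ranges: [-2.53, 2.53], [-0.77, 2.02], [0.04, 2.7], [-1, 4.14], [0.28, 2.66], [-3.11, 3.11]. Speed limits (rad/s): [2.57, 2.57, 3.14, 3.14, 3.14, 3.14].

INTERFACE

Orientations are given as [roll, pitch, yaw] about the fixed x, y, z axes, in that order (R = Rz(yaw) Ry(pitch) Rx(roll)).
In Python, from station import telemetry, get_image, workorder gives the robot as it stands.
- The arm moves only by the tool send_rows, never from a script. Its argument "commands" is text: rows parted by semicolons, each of 5 numbers parted by spaces: the opening, from -1 (shut) to 1 (fully open), so that 0 is half open, then the shift along the tool's x, y, z in m, then the turn about the tool's z in degrees. In form: fingers x y z twist; .... A call has 1 to 20 rows; each row shifts and turns the commanded pose from where the row before left it, along the tool's axes as they then stand; what a row does not reach is not made up. A row lasts 1/12 s, in which the tool goes at most 41.7 mm and 7.16 degrees, less where a joint would pass 70% of its speed; a pose out of reach is approached as far as the arm can. A call with a gripper value outside its range is refused whole. The fingers move at their own pace and stop on an object; "newtons" is the grip in N (left out, the last holds). Time passes only in rows, so rows that do not move let the fingers close. It gives the time, the measured TCP pose, the force and the opening at its end, in the units of the state.
- telemetry.observe(): the state, without advancing time (a new reading comes with each control period).
- get_image(name): name is "scene" or "top" or "wrist"; returns a dict with "color" (384x512x3 uint8, blue, green, red), "K" (3x3 intrinsics, pixels), "D" ([k1, k2, p1, p2, k3] as OpenCV has them; the pictures are not rectified), "pose" (4x4, takes a point from camera to world coordinates). Camera axes: x right, y up, looking along -z (the intrinsics and any distortion apply to the point x, -y, -z); pixel columns grow to the right and rows downward; lengths in mm; the calibration is good to about 2 mm. A picture is of the moment at which its call begins. There is no depth.
- workorder.sign_off(): hands the job in, once; it reports no verdict.
The state is a dict: "t": time; "q": joint angles; "qd": joint speeds; "tau": joint torques, N m; "position": TCP position; "tool_rot": TCP orientation; "force": force on the tool from outside, world axes, zero at the start; "ft_torque": the same for the moment, N m; "width": opening from 0.0 (shut) to 1.0 (fully open).
Only numpy, scipy, OpenCV 4.12 (cv2) and the standard library are available. Lean on these libraries where they do the work, as an engineer would, in place of code of your own. Each camera call takes 0.05 s, during which the arm holds its last target. There are 200 camera calls.

TASK

Pick up the corroded iron blade from its sheet of paper with a light grip, set it down softly on the white stage of the inspection station, lengthwise inside the frame drawn there, and let go. Then turn the selector knob on the station's sloping panel until its pointer clicks in at the mark with two dots. The blade is brittle, so do not squeeze, press or drop it, and leave the other things on the bench where they are.

Things in the scene. Friction and masses are not known exactly. Their poses are not given: they have to be found in the camera images.
- find: Brittle rust-brown iron knife blade lying flat on a sheet of paper, 112 mm long along its x, 140 g. Middle part 62 mm long, 26 mm wide (y), 14 mm thick; at -x a tang 14 mm wide, at +x a tip 15 mm wide, both 12 mm thick. Origin: underside of the middle part, about mid-length. Grip it lightly across its width (under 40 N a finger).
- station: Grey fixed inspection station, origin at the centre of its underside; z up, x to its back, y to its left end seen from its front (the robot's side). From y -165 to -5 mm (x -75 to 75 mm) it is a flat white stage 45 mm high. From y 16 to 142 mm (same x) it is a console: 100 mm high at y 16 to 28 mm, next to the stage, with a panel sloping down 35 degrees to 20 mm at y = 142 mm.
- stage_centre (a point): Centre of the frame on the stage's top face, 45 mm above the bench; axes as the station's. The frame, drawn by four thin black corner angles, is 145 mm long (along y) and 50 mm wide (along x); the blade must lie inside it, along y, either end first.
- dial (a point): The point where the selector's axis leaves the sloping panel, 60 mm above the bench. z: out of the panel (35 degrees from vertical, leaning to the station's y), x: up the slope (to the stage), y: the station's x. Around it on the panel are four marks, 34 to 56 mm out: in clockwise order, seen from outside, a ring, one dot, two dots, three dots (dots in radial rows).
- selector (a joint): Angle of the black selector knob (rad), growing clockwise seen from outside the panel. It clicks in at 0, 0.6, 1.2 and 1.8 (ring, 1, 2, 3 dots); about 0.06 N m passes a click. A disc of radius 24 mm up to 10 mm above the panel carries a grip bar 46 x 14 mm reaching 39 mm above the panel, a white pointer line on one half. Pointer angle from the dial's x towards its y: 0.9 minus the joint value.
- jar: Closed glass jar, bystander, 54 mm across, 65 mm high; origin at the centre of its underside.
- bottle: Black bottle, bystander, 60 mm across, 170 mm high; origin at the centre of its underside.
- brush: Brush lying on the bench, bystander, along its x; origin under its middle.
- sherd: Flat clay potsherd, bystander, 75 x 50 x 9 mm; origin at the centre of its underside.
There are look-alikes about, which are no part of the job. Several things have the shape of the find; the one meant has the colours described above.

How it is judged:
By the outcome, as a careful person would: the job done as asked, in the order asked, and still so for the second after the job is handed in, with the robot touching nothing.
It also fails if it takes over 48 s, if anything falls off the work surface, if the arm or the gripper's body presses on something with over 40 N, if the wrist force passes 120 N, or if a joint passes its speed limit or range.

## Working session

There is one attempt and no reset: what is moved stays moved. The work goes in short steps, Python scripts to look and compute and a tool call to move; the robot and the scene stay as the last step left them, time stands still between calls to the robot, and variables do not carry over. Pictures are saved under pics/ and viewed, about 8 in all and at most 12, crops included, and the job is handed in when it is done.

Besides the shell and the picture viewer there is one more tool, called after "Emit:" by a JSON object that holds its "method" and its "body", one argument or row to a line. send_rows: Moves the arm, as the interface text tells. Its arguments: {"type":"object","properties":{"commands":{"type":"string"},"newtons":{"type":"number"}},"required":["commands"]}

```bash
mkdir -p pics; ls; python3 - <<'E'
from station import telemetry, get_image, workorder
import cv2,numpy as np
for n in("scene","top"):
    d=get_image(n); cv2.imwrite(f"pics/{n}0.png",d["color"]); np.savez(f"pics/{n}0.npz",**d)
    print(n,d["K"].round(1).tolist(),np.round(d["D"],3),d["pose"].round(2).tolist())
a=[cv2.imread(f"pics/{n}0.png") for n in("scene","top")]
s=telemetry.observe();print(s)
E
```

```text
pics
scene [[403.9, 0.0, 259.4], [0.0, 403.9, 193.8], [0.0, 0.0, 1.0]] [-0.005  0.     0.     0.     0.   ] [[-0.71, -0.57, 0.42, 1072.24], [0.7, -0.56, 0.43, 487.17], [-0.01, 0.6, 0.8, 975.77], [0.0, 0.0, 0.0, 1.0]]
top [[424.6, 0.0, 256.1], [0.0, 424.6, 184.2], [0.0, 0.0, 1.0]] [-0.091  0.     0.     0.     0.   ] [[0.03, 0.97, -0.23, 295.8], [-1.0, 0.03, -0.01, -1.0], [-0.0, 0.23, 0.97, 1418.64], [0.0, 0.0, 0.0, 1.0]]
{'t': 0.1, 'q': array([-1.43602692e+00,  3.42677212e-01,  1.52492662e+00, -2.59272390e-05,
        1.27542330e+00, -1.46009613e-01]), 'qd': array([-0.00239448, -0.00121446, -0.00236058, -0.0008882 , -0.00085802,
       -0.00033891]), 'tau': array([ 1.36682003e-03, -4.34448659e+01, -2.46489966e+01, -1.33325070e-04,
        4.66357917e-03,  1.00881752e-05]), 'position': array([ 145.43877284, -504.07000939,  230.68113498]), 'tool_rot': array([-3.14140848e+00,  1.42282470e-03, -1.29000961e+00]), 'force': array([-1.09694151,  0.03093567,  0.87979845]), 'ft_torque': array([-0.02872489,  0.01727162, -0.02536858]), 'width': 1.0021481791498372}
```

View pics/top0.png

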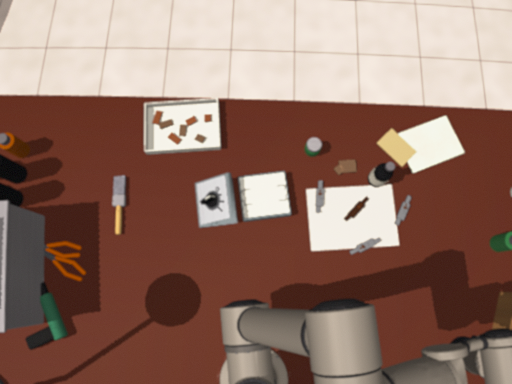

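View pics/scene0.png

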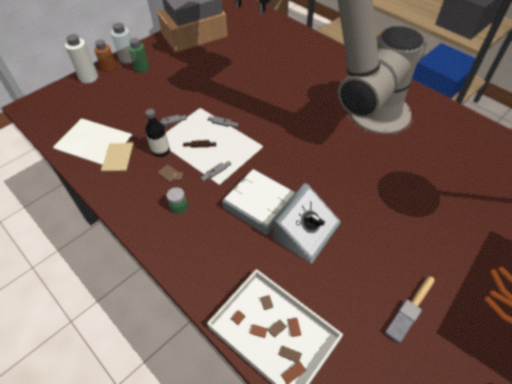

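The top view shows the rust-brown blade near (356,209) on the paper among grey look-alikes. The station's stage is near (265,195), and its console is near (213,200). Next I'll take coarse positions, with an enlarged crop.

```bash
cat > h.py <<'E'
import numpy as np,cv2
from station import telemetry,get_image
from scipy.spatial.transform import Rotation as R
def rays(d,uv):
    n=cv2.undistortPoints(np.float64(uv).reshape(-1,1,2),d["K"],np.float64(d["D"])).reshape(-1,2)
    P=d["pose"]; return P[:3,3],np.c_[n[:,0],-n[:,1],-np.ones(len(n))]@P[:3,:3].T
def plane(d,uv,z):
    o,r=rays(d,uv); return o+r*((z-o[2])/r[:,2])[:,None]
def proj(d,X):
    P=d["pose"];c=(np.float64(X).reshape(-1,3)-P[:3,3])@P[:3,:3]
    return cv2.projectPoints(c*[1,-1,-1],np.zeros(3),np.zeros(3),d["K"],np.float64(d["D"]))[0].reshape(-1,2)
def tri(d1,u1,d2,u2):
    A=[];b=[]
    for d,u in((d1,u1),(d2,u2)):
        o,r=rays(d,[u]);r=r[0]/np.linalg.norm(r);M=np.eye(3)-np.outer(r,r);A.append(M);b.append(M@o)
    x=np.linalg.lstsq(np.vstack(A),np.hstack(b),rcond=None);return x[0],x[1]
E
python3 - <<'E'
from h import *
d=dict(np.load("pics/top0.npz")); im=d["color"]
hsv=cv2.cvtColor(im,cv2.COLOR_BGR2HSV)
# dark within paper
roi=np.zeros(im.shape[:2],np.uint8); roi[195:225,340:372]=1
m=((hsv[...,2]<140)&(roi>0)).astype(np.uint8)
ys,xs=np.nonzero(m); print(len(xs),xs.mean(),ys.mean(),cv2.minAreaRect(np.c_[xs,ys].astype(np.float32)))
r=cv2.minAreaRect(np.c_[xs,ys].astype(np.float32)); print(plane(d,[[xs.mean(),ys.mean()]],10), plane(d,cv2.boxPoints(r),8).round(0).tolist())
w=((hsv[...,1]<60)&(hsv[...,2]>170)).astype(np.uint8)
n,l,s,c=cv2.connectedComponentsWithStats(w)
for i in range(1,n):
    if 230<c[i][0]<300 and 165<c[i][1]<230 and s[i,4]>200:
        r=cv2.minAreaRect(np.argwhere(l==i)[:,::-1].astype(np.float32)); print(s[i],r,plane(d,[r[0]],45),plane(d,cv2.boxPoints(r),45).round(0).tolist())
cv2.imwrite("pics/crop1.png",cv2.resize(im[160:260,185:415],None,fx=3.4,fy=3.4,interpolation=cv2.INTER_CUBIC))
E
```

```text
170 356.02941176470586 208.96470588235294 ((356.2500305175781, 208.75003051757812), (7.071067810058594, 30.405588150024414), 45.0)
[[ 555.82909726 -330.21853566   10.        ]] [[527.0, -286.0, 8.0], [604.0, -361.0, 8.0], [587.0, -378.0, 8.0], [511.0, -303.0, 8.0]]
[ 240  172   50   46 1836] ((264.5923767089844, 194.73846435546875), (41.79970169067383, 45.148643493652344), 82.87498474121094) [[587.13095771 -19.15376164  45.        ]] [[645.0, 66.0, 45.0], [670.0, -83.0, 45.0], [530.0, -103.0, 45.0], [506.0, 43.0, 45.0]]
```

View pics/crop1.png

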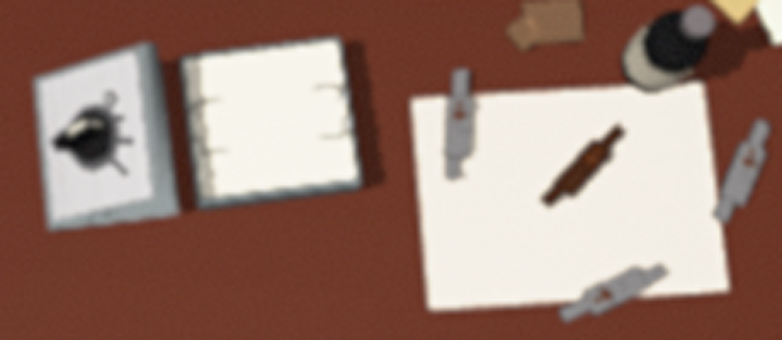

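The crop shows the knob at about crop (95,140), with marks on the side towards the stage. The frame's corner angles are visible on the stage. The blade's axis runs at about −45° in world, so I'll move over it.

Emit:
{"method": "send_rows", "body": {
  "commands": "1 -0.0044 -0.0369 0 0;1 -0.0044 -0.0369 0 0;1 -0.0044 -0.0369 0 0;1 -0.0044 -0.0369 0 0;1 -0.0044 -0.0369 0 0;1 -0.0044 -0.0369 0 0;1 -0.0044 -0.0369 0 0;1 -0.0044 -0.0369 0 0;1 -0.0044 -0.0369 0 0;1 -0.0044 -0.0369 0 0;1 -0.0044 -0.0369 0 0;1 -0.0044 -0.0369 0 0;1 0 0 0 -7;1 0 0 0 -7;1 0 0 0 -7;1 0 0 0 -7;1 0 0 0 -7;1 0 0 0 -7;1 0 0 0 -7;1 0 0 0 -7",
  "newtons": 25
}}

```text
t: 1.77
position: [556.1, -330.8, 230.6]
tool_rot: [-3.141, 0.001, -0.307]
force: [1.1, 0.0, 0.4]
width: 1.003
```

Emit:
{"method": "send_rows", "body": {
  "commands": "1 0 0 0 -7;1 0 0 0 -7;1 0 0 0 -7;1 0 0 0 -7;1 0 0 0 -7;1 0 0 0 -7;1 0 0 0 -7;1 0 0 0 -7;1 0 0 0 -7;1 0 0 0 0;1 0 0 0 0"
}}

```text
t: 2.68
position: [556.2, -330.9, 230.8]
tool_rot: [-3.141, 0.0, 0.783]
force: [-0.8, -0.1, -0.5]
width: 0.999
```

```bash
python3 - <<'E'
from h import *
s=telemetry.observe(); print(s["t"],s["position"],s["tool_rot"],s["force"])
d=get_image("wrist"); np.savez("pics/w1.npz",**d); cv2.imwrite("pics/w1.png",d["color"]); im=d["color"]
print(d["pose"].round(2).tolist(),d["D"])
hsv=cv2.cvtColor(im,cv2.COLOR_BGR2HSV)
m=((hsv[...,1]>110)&(hsv[...,2]<150)).astype(np.uint8)
n,l,st,c=cv2.connectedComponentsWithStats(m)
for i in range(1,n):
    if st[i,4]>300:
        r=cv2.minAreaRect(np.argwhere(l==i)[:,::-1].astype(np.float32)); print(st[i],np.round(r[0]),np.round(r[1]),r[2],plane(d,[r[0]],12).round(1),plane(d,cv2.boxPoints(r),12).round(0).tolist())
E
```

```text
2.6833 [ 556.20402358 -330.90823091  230.83568017] [-3.14078760e+00  2.09337154e-04  7.83288323e-01] [-0.80877216 -0.05817666 -0.53013424]
[[0.71, -0.67, -0.23, 497.71], [0.71, 0.67, 0.23, -271.72], [-0.0, -0.32, 0.95, 373.6], [0.0, 0.0, 0.0, 1.0]] [-0.04717841  0.          0.          0.          0.        ]
[    0     0   228   354 47459] [113. 176.] [227. 353.] 0.0 [[ 448.6 -466.    12. ]] [[488.0, -825.0, 12.0], [244.0, -398.0, 12.0], [417.0, -234.0, 12.0], [730.0, -568.0, 12.0]]
[  277     0   235   373 44262] [394. 186.] [372. 234.] 90.0 [[ 695.7 -236.7   12. ]] [[453.0, -199.0, 12.0], [623.0, -22.0, 12.0], [1082.0, -288.0, 12.0], [809.0, -542.0, 12.0]]
[ 150  223  109  150 8348] [208. 305.] [101. 145.] 12.699584007263184 [[ 652.  -522.6   12. ]] [[656.0, -676.0, 12.0], [540.0, -460.0, 12.0], [649.0, -395.0, 12.0], [792.0, -602.0, 12.0]]
```

View pics/w1.png

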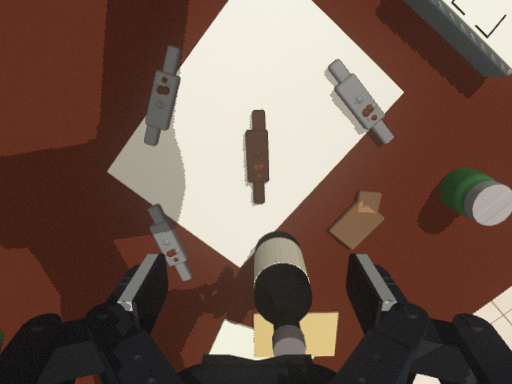

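The wrist view shows the rust-brown blade at about (258,157), nearly vertical in the picture, with the bottle beyond it around (282,280). I'll measure the blade and the bottle's clearance.

```bash
python3 - <<'E'
from h import *
d=dict(np.load("pics/w1.npz")); im=d["color"]; t=dict(np.load("pics/top0.npz"))
g=cv2.cvtColor(im,cv2.COLOR_BGR2HSV); m=np.zeros(im.shape[:2],np.uint8)
m[100:215,235:285]=(g[100:215,235:285,2]<150)
ys,xs=np.nonzero(m); p=np.c_[xs,ys].astype(np.float32)
r=cv2.minAreaRect(p); X=plane(d,p,9)[:,:2]; 
print(len(xs),r); rr=cv2.minAreaRect(X.astype(np.float32)); print("world rect",rr)
u=np.linalg.eigh(np.cov(X.T))[1][:,1]; print("axis",np.degrees(np.arctan2(u[1],u[0])),"mean",X.mean(0))
c=X.mean(0); s=(X-c)@u; v=(X-c)@[-u[1],u[0]]
for a in range(-60,61,8):
    k=abs(s-a)<4
    if k.any(): print(a,v[k].min().round(1),v[k].max().round(1))
print("bottle base", plane(d,[[279,243]],0), "top cap",plane(d,[[289,338]],170),plane(t,[[390,170]],170), "blade top view",plane(t,[[356,209]],10))
E
```

```text
1712 ((256.85284423828125, 156.557373046875), (93.2834701538086, 22.921367645263672), 87.1375961303711)
world rect ((555.5242919921875, -330.33050537109375), (26.65873146057129, 111.4332046508789), 47.032684326171875)
axis 135.6000667266854 mean [ 553.68322576 -327.92483605]
-60 -7.6 4.7
-52 -7.7 5.8
-44 -7.7 5.7
-36 -7.8 6.8
-28 -12.6 12.6
-20 -12.6 12.5
-12 -12.6 13.5
-4 -12.6 13.3
4 -12.6 13.1
12 -11.5 14.1
20 -11.5 13.9
28 -11.6 13.7
36 -9.3 5.5
44 -8.2 6.4
52 -8.3 5.2
bottle base [[ 657.46486896 -391.42708986    0.        ]] top cap [[ 653.1766829  -391.16425895  170.        ]] [[ 651.24934628 -400.92308135  170.        ]] blade top view [[ 555.70471994 -330.11596254   10.        ]]
```

Emit:
{"method": "send_rows", "body": {
  "commands": "1 0 -0.003 0.025 -1.3;1 0 0 0.025 0;1 0 0 0.025 0;1 0 0 0.025 0;1 0 0 0.025 0;1 0 0 0.025 0;1 0 0 0.025 0;0.3 0 0 0.025 0;0.1 0 0 0.008 0;0 0 0 0.007 0;0 0 0 0.006 0;0 0 0 0.004 0;0 0 0 0.003 0;0 0 0 0 0;0 0 0 0 0",
  "newtons": 22
}}

```text
t: 3.98
position: [554.6, -329.2, 4.1]
tool_rot: [3.14, -0.0, 0.809]
force: [-0.7, 0.3, 0.2]
width: 0.497
```

```bash
python3 - <<'E'
from h import *
d=get_image("wrist"); cv2.imwrite("pics/w2.png",d["color"])
s=telemetry.observe(); print(s["position"],s["force"],s["width"])
E
```

```text
[ 554.60248142 -329.18201457    4.11148215] [-0.39273314 -0.0900447   0.33057036] 0.5013268578999956
```

View pics/w2.png

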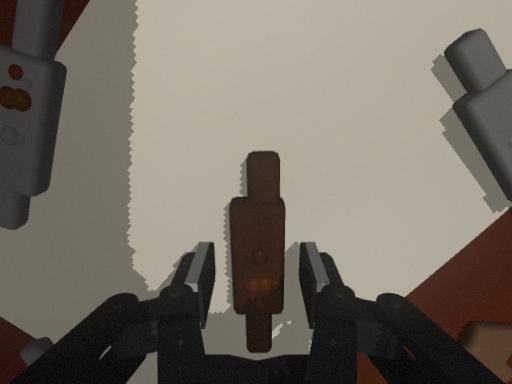

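The blade lies centred between the pads at (258,260), aligned with them. I'll close lightly and lift a little.

Emit:
{"method": "send_rows", "body": {
  "commands": "-0.2 0 0 0 0;-0.3 0 0 0 0;-0.35 0 0 0 0;-0.4 0 0 0 0;-0.5 0 0 0 0;-0.6 0 0 0 0;-1 0 0 0 0;-1 0 0 0 0;-1 0 0 0 0",
  "newtons": 25
}}

```text
t: 4.78
position: [554.4, -329.0, 3.7]
tool_rot: [3.141, -0.0, 0.81]
force: [0.5, -0.1, 5.0]
width: 0.295
```

Emit:
{"method": "send_rows", "body": {
  "commands": "-1 0 0 -0.005 0;-1 0 0 -0.01 0;-1 0 0 -0.015 0;-1 0 0 -0.02 0;-1 0 0 0 0;-1 0 0 0 0"
}}

```text
t: 5.28
position: [554.8, -329.4, 54.4]
tool_rot: [3.139, -0.0, 0.81]
force: [-0.1, 0.7, -1.2]
width: 0.293
```

```bash
python3 - <<'E'
from h import *
d=get_image("wrist"); cv2.imwrite("pics/w3.png",d["color"])
s=telemetry.observe(); print(s["position"],s["force"],s["ft_torque"],s["width"])
E
```

```text
[ 554.04509552 -328.79847843   53.09677506] [ 0.13440597  0.75280767 -1.21126285] [ 0.03487672 -0.01163717  0.00671132] 0.2958429968585062
```

View pics/w3.png

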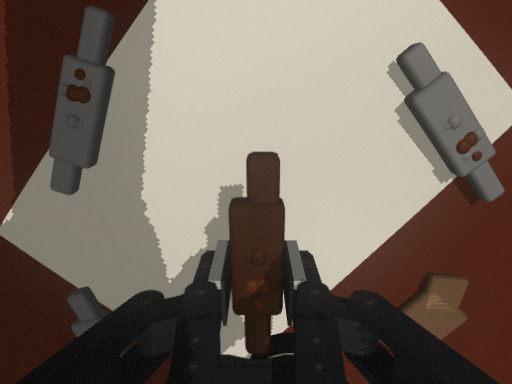

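The blade is held level (width 0.295, about 25 mm) and its place in the picture hasn't changed. I'll lift it and carry it over the station.

Emit:
{"method": "send_rows", "body": {
  "commands": "-1 0 0 -0.02 0;-1 0 0 -0.035 0;-1 0 0 -0.035 0;-1 0 0 -0.035 0;-1 0 0 -0.035 0;-1 0 0 -0.01 0;-1 0.01 -0.008 0 0;-1 0.02 -0.0155 0 0;-1 0.023 -0.0175 0 0;-1 0.023 -0.0175 0 0;-1 0.023 -0.0175 0 0;-1 0.023 -0.0175 0 0;-1 0.023 -0.0175 0 0;-1 0.023 -0.0175 0 0;-1 0.023 -0.0175 0 0;-1 0.023 -0.0175 0 0;-1 0.021 -0.016 0 0;-1 0.013 -0.0095 0 0;-1 0 0 0 0"
}}

```text
t: 6.92
position: [586.8, -14.4, 219.8]
tool_rot: [-3.136, 0.002, 0.814]
force: [-0.0, -0.2, -1.6]
width: 0.293
```

Emit:
{"method": "send_rows", "body": {
  "commands": "-1 0 0 0 4;-1 0 0 0 5;-1 0 0 0 5;-1 0 0 0 5;-1 0 0 0 5;-1 0 0 0 5;-1 0 0 0 5;-1 0 0 0 3;-1 0 0 0 0;-1 0 0 0 0"
}}

```text
t: 7.75
position: [587.4, -19.0, 221.2]
tool_rot: [-3.141, 0.003, 0.165]
force: [-0.2, 0.1, -2.1]
width: 0.296
```

```bash
python3 - <<'E'
from h import *
d=get_image("wrist"); cv2.imwrite("pics/w4.png",d["color"]); np.savez("pics/w4.npz",**d)
s=telemetry.observe(); print(s["t"],s["position"],s["tool_rot"],s["force"],s["width"]); print(d["pose"].round(2).tolist())
E
```

```text
7.8 [587.65529343 -19.00515093 221.65972813] [-3.14082726e+00  2.69720118e-03  1.65500482e-01] [-0.8431658  -0.42679952 -1.60861912] 0.29681264252931844
[[0.99, -0.16, -0.05, 574.16], [0.16, 0.93, 0.32, 63.17], [-0.0, -0.32, 0.95, 364.0], [0.0, 0.0, 0.0, 1.0]]
```

View pics/w4.png

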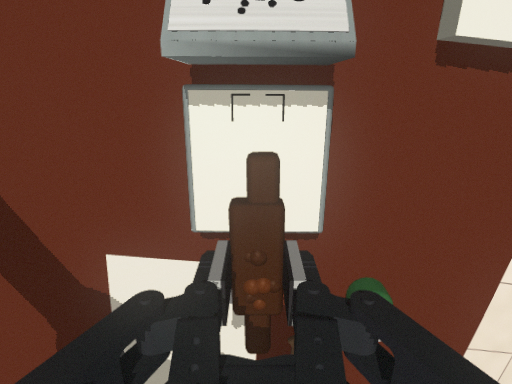

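The wrist view shows the stage top with corners at about (185,88), (332,88), (324,233) and (192,233). The far pair of frame angles sits at about (232,95) and (284,95), and the dial marks are at the top edge. I'll measure these, using the top view as a cross-check.

```bash
python3 - <<'E'
from h import *
d=dict(np.load("pics/w4.npz")); im=d["color"]; g=cv2.cvtColor(im,cv2.COLOR_BGR2GRAY)
c=plane(d,[[186.5,88],[331,88],[323.5,233],[192.5,233]],45)[:,:2]; print(c.round(1).tolist(),"ctr",c.mean(0),"side",np.linalg.norm(c-np.roll(c,-1,0),axis=1))
m=np.zeros_like(g);m[90:124,226:290]=g[90:124,226:290]<110
ys,xs=np.nonzero(m);p=np.c_[xs,ys];print(len(p))
f=np.array([p[np.argmin(xs+ys)],p[np.argmin(-xs+ys)]])
lo=[[np.median(xs[(ys>105)&(xs<258)]),118],[np.median(xs[(ys>105)&(xs>258)]),118]]
F=plane(d,f,45)[:,:2];L=plane(d,lo,45)[:,:2];print(f,F.round(1),np.linalg.norm(F[0]-F[1]),lo)
e=F[1]-F[0];yaw=np.arctan2(e[1],e[0])
e2=(F-L).mean(0);yaw2=np.arctan2(-e2[0],e2[1]);e3=(c[1]-c[0]+c[2]-c[3]);e4=c[0]-c[3]+c[1]-c[2]
print("yaw",yaw,yaw2,np.arctan2(e3[1],e3[0]),np.arctan2(-e4[0],e4[1]))
y=yaw2; yd=np.array([-np.sin(y),np.cos(y)]);print("frame ctr from far end",F.mean(0)-72.5*yd)
# held blade in tool frame: tips at plane of blade (z ~ TCP+ 10)
z=221.7+6
b=plane(d,[[263,153],[259,352]],z);print("blade ends",b.round(1).tolist())
b2=plane(d,[[230,199],[284,199],[234,311],[281,311]],z+4);print("mid corners",b2.round(1).tolist())
E
```

```text
[[506.5, 49.2], [643.6, 72.1], [671.8, -79.2], [527.9, -103.4]] ctr [587.44371917 -15.32951248] side [139.03713131 153.80630159 145.92667854 154.10873541]
142
[[231  94]
 [284  94]] [[549.6  50.5]
 [600.1  59. ]] 51.16769027118098 [[np.float64(232.0), 118], [np.float64(283.0), 118]]
yaw 0.16512340846643472 0.16568287715514152 0.16613985929367228 0.1614547146777868
frame ctr from far end [586.84112122 -16.75413013]
blade ends [[580.9, 35.6, 227.7], [597.8, -75.0, 227.7]]
mid corners [[569.8, 13.5, 231.7], [593.4, 17.5, 231.7], [580.1, -46.3, 231.7], [603.6, -42.3, 231.7]]
```

The measurements agree: the frame centre is at about (587,−17) and the yaw is 0.165. The 51 mm frame width matches the 50 mm given, and the blade length comes out at 112 mm. I'll correct the offset and go down.

Emit:
{"method": "send_rows", "body": {
  "commands": "-1 -0.0015 -0.0033 0.01 -0.8;-1 0 0 0.02 0;-1 0 0 0.025 0;-1 0 0 0.025 0;-1 0 0 0.025 0;-1 0 0 0.025 0;-1 0 0 0.02 0;-1 0 0 0.01 0;-1 0 0 0.006 0;-1 0 0 0.003 0;-1 0 0 0.001 0;-1 0 0 0 0;-1 0 0 0 0;-1 0 0 0 0"
}}

```text
t: 8.97
position: [587.0, -16.0, 54.3]
tool_rot: [3.141, -0.002, 0.178]
force: [0.5, -0.4, -2.0]
width: 0.298
```

Emit:
{"method": "send_rows", "body": {
  "commands": "-1 0 0 0.001 0;-1 0 0 0.001 0;-1 0 0 0 0;-1 0 0 0 0"
}}

```text
t: 9.3
position: [586.4, -16.0, 51.3]
tool_rot: [3.142, 0.0, 0.178]
force: [-0.6, -0.7, -1.9]
width: 0.291
```

Emit:
{"method": "send_rows", "body": {
  "commands": "-1 0 0 0.001 0;-1 0 0 0.001 0;-1 0 0 0 0;-1 0 0 0 0"
}}

```text
t: 9.63
position: [586.3, -16.0, 49.1]
tool_rot: [3.142, 0.0, 0.178]
force: [0.2, 0.3, -1.4]
width: 0.298
```

Emit:
{"method": "send_rows", "body": {
  "commands": "-1 0 0 0.0005 0;-1 0 0 0.0005 0;-1 0 0 0 0;-1 0 0 0 0"
}}

```text
t: 9.97
position: [586.5, -15.9, 48.7]
tool_rot: [3.141, -0.0, 0.178]
force: [-1.9, 0.3, 3.8]
width: 0.298
```

Contact shows as a step of about 5 N. I'll release gently and rise.

Emit:
{"method": "send_rows", "body": {
  "commands": "-0.35 0 0 0 0;-0.3 0 0 0 0;-0.25 0 0 0 0;-0.2 0 0 0 0;-0.1 0 0 0 0;0 0 0 0 0;0.1 0 0 0 0;0.2 0 0 0 0;0.2 0 0 0 0;0.2 0 0 -0.005 0;0.2 0 0 -0.01 0;0.2 0 0 -0.02 0;0.2 0 0 -0.035 0;0.2 0 0 -0.04 0;0.2 0 0 -0.04 0;0.2 0 0 -0.023 0;0.2 0 0 0 0;0.2 0 0 0 0"
}}

```text
t: 11.47
position: [587.1, -16.0, 223.8]
tool_rot: [3.14, -0.004, 0.178]
force: [0.0, 0.2, -0.5]
width: 0.603
```

```bash
python3 - <<'E'
from h import *
d=get_image("wrist"); cv2.imwrite("pics/w5.png",d["color"]); np.savez("pics/w5.npz",**d)
s=telemetry.observe(); print(s["t"],s["position"],s["tool_rot"],s["force"],s["width"])
E
```

```text
11.5167 [586.18982278 -15.90323689 221.84691122] [ 3.14126984e+00 -7.42741442e-04  1.77795507e-01] [ 0.19650105 -0.21576425 -1.45505704] 0.603787042391236
```

View pics/w5.png

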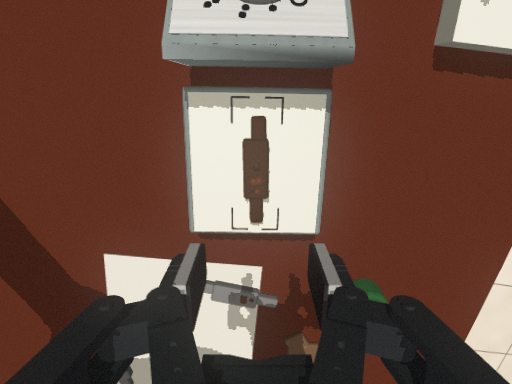

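The blade lies inside the frame: blade rows 116–222 against frame rows 97–229, and columns 244–270 against 232–280. Next I'll move so the camera sees the dial.

Emit:
{"method": "send_rows", "body": {
  "commands": "0 0 -0.02 0 0.7;-0.3 0 -0.035 0 0;-0.6 0 -0.035 0 0;-1 0 -0.035 0 0;-1 0 -0.015 0 0;-1 0 0 0 0;-1 0 0 0 0;-1 0 0 0 0"
}}

```text
t: 12.18
position: [562.8, 121.4, 220.2]
tool_rot: [3.141, 0.002, 0.165]
force: [-0.2, -0.4, -0.6]
width: 0.0
```

```bash
python3 - <<'E'
from h import *
d=dict(np.load("pics/w5.npz"))
print("frame near",plane(d,[[233,229],[278,229]],45)[:,:2].round(1).tolist(),"far",plane(d,[[232,98],[283,98]],45)[:,:2].round(1).tolist(),"blade ends",plane(d,[[258,116],[256,222]],57)[:,:2].round(1).tolist())
d=get_image("wrist"); cv2.imwrite("pics/w6.png",d["color"]); np.savez("pics/w6.npz",**d)
s=telemetry.observe(); print(s["t"],s["position"],s["tool_rot"],s["force"],s["width"])
print(proj(d,[[558.8,150.9,60]]))
E
```

```text
frame near [[573.7, -89.6], [623.2, -80.8]] far [[551.2, 49.2], [600.2, 58.0]] blade ends [[579.0, 37.8], [596.5, -71.3]]
12.2333 [563.00624043 121.0171902  220.47713374] [3.14125606e+00 1.54716330e-03 1.64567070e-01] [0.33879932 0.4680197  0.39690556] 0.002322167226064027
[[258.4165596  142.99941366]]
```

View pics/w6.png

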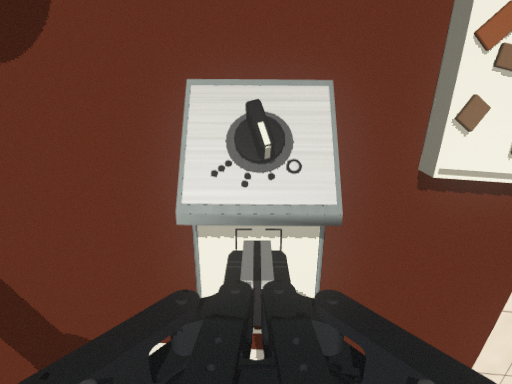

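The blade check holds: its centre is (587.7,−16.7) against the frame's (587,−16). On the dial, the ring is at (294,166), one dot at (271,176), two dots at (247,180) and three dots at (221,167). The pointer runs from about (261,123) to (268,156), which looks like "one dot". I'll check that with the calibration.

```bash
cat >> h.py <<'E'
yaw=0.165; xs_=np.array([np.cos(yaw),np.sin(yaw),0]); yd=np.array([-np.sin(yaw),np.cos(yaw),0]); zz=np.array([0,0,1.])
D0=np.array([558.8,150.9,60]); c,s_=np.cos(np.radians(35)),np.sin(np.radians(35))
DX=-c*yd+s_*zz; DY=xs_; DZ=c*zz+s_*yd
def dial_uv(d,uv,h):   # pixel -> dial (x,y) at height h over the panel
    o,r=rays(d,uv); o=o-D0; t=(h-o@DZ)/(r@DZ); X=o+r*t[:,None]; return np.c_[X@DX,X@DY]
def pointer(d):
    g=cv2.cvtColor(d["color"],cv2.COLOR_BGR2HSV); u0,v0=proj(d,[D0+30*DZ])[0].astype(int)
    P=[]
    for v in range(v0-45,v0+45):
        for u in range(u0-45,u0+45):
            if 0<=v<384 and 0<=u<512 and g[v,u,1]<60 and g[v,u,2]>130: P.append([u,v])
    Q=dial_uv(d,P,39); k=np.hypot(*Q.T)<25; return np.array(P)[k],Q[k]
E
python3 - <<'E'
from h import *
d=dict(np.load("pics/w6.npz"))
mk=[[294,166],[271,176],[247,180],[221,167]]
Q=dial_uv(d,mk,0); print("marks",Q.round(1).tolist(),np.hypot(*Q.T).round(1),np.arctan2(Q[:,1],Q[:,0]).round(2))
P,q=pointer(d); print(len(P),P.min(0),P.max(0),q.mean(0))
print("angle of mean",np.arctan2(*q.mean(0)[::-1]))
w=q-q.mean(0);u=np.linalg.svd(w)[2][0];print("dir",np.arctan(u[1]/u[0]))
print("end/centre px @h39",dial_uv(d,[[261,123],[267,154]],39).round(1).tolist())
for j in(0,.6,1.2,1.8):
    f=.9-j;print(j,proj(d,[D0+39*DZ,D0+39*DZ+22*(np.cos(f)*DX+np.sin(f)*DY)]).round(0).tolist())
E
```

```text
marks [[23.5, 33.4], [33.5, 11.7], [37.4, -10.6], [24.6, -35.1]] [40.8 35.4 38.9 42.8] [ 0.96  0.34 -0.28 -0.96]
741 [229  98] [288 150] [-7.11565405  1.95050339]
angle of mean 2.8740499448769974
dir 1.3609014439810996
end/centre px @h39 [[-0.3, 2.1], [27.9, 6.9]]
0 [[259.0, 123.0], [279.0, 138.0]]
0.6 [[259.0, 123.0], [266.0, 146.0]]
1.2 [[259.0, 123.0], [251.0, 146.0]]
1.8 [[259.0, 123.0], [238.0, 138.0]]
```

The calibrated projection confirms the knob is at one dot (0.6) and the mark angles match (0.9, 0.3, −0.3, −0.9). With the tool pointing down, I'll push the up-slope end of the bar towards −x with the shut fingers, their tips at z of about 90.

Emit:
{"method": "send_rows", "body": {
  "commands": "-1 0.023 -0.0125 0 0;-1 0.023 -0.0125 0 0;-1 0 0 0.025 0;-1 0 0 0.03 0;-1 0 0 0.03 0;-1 0 0 0.025 0;-1 0 0 0.015 0;-1 0 0 0.005 0;-1 0 0 0 0;-1 0 0 0 0"
}}

```text
t: 13.07
position: [605.1, 153.6, 91.9]
tool_rot: [3.141, -0.001, 0.164]
force: [0.4, -0.2, 1.0]
width: -0.004
```

Emit:
{"method": "send_rows", "body": {
  "commands": "-1 -0.005 0 0 0;-1 -0.005 0 0 0;-1 0 0 0 0;-1 0 0 0 0"
}}

```text
t: 13.4
position: [594.5, 152.7, 92.2]
tool_rot: [3.141, -0.001, 0.166]
force: [-0.4, -0.1, 0.2]
width: 0.001
```

Emit:
{"method": "send_rows", "body": {
  "commands": "-1 -0.003 0 0 0;-1 -0.002 0 0 0;-1 0 0 0 0;-1 0 0 0 0"
}}

```text
t: 13.73
position: [589.5, 151.9, 91.3]
tool_rot: [3.141, -0.0, 0.166]
force: [-0.2, -0.7, -0.6]
width: 0.002
```

```bash
python3 - <<'E'
from h import *
d=get_image("wrist"); cv2.imwrite("pics/w7.png",d["color"]); np.savez("pics/w7.npz",**d)
s=telemetry.observe(); e=s["position"]-D0; print(s["t"],s["position"],"rel xs,yd,z",e@xs_,e@yd,e[2],s["force"])
E
```

```text
13.7833 [589.5845378  151.87809906  91.29752693] rel xs,yd,z 30.527088198056422 -4.09161722276935 31.297526927379963 [ 0.14111112 -0.19375811 -0.01534536]
```

View pics/w7.png

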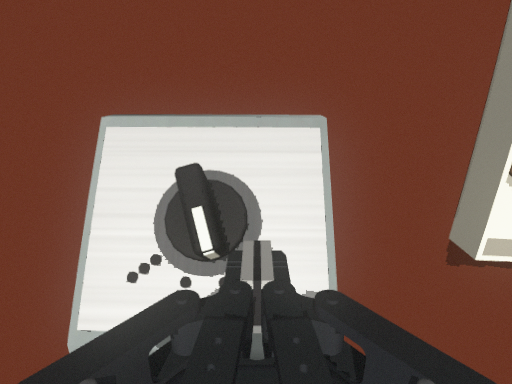

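The shut fingers stand just to the right of the bar's up-slope end, around (255,260). The pointer runs from (198,208) to (212,256). I'll push in small steps and watch the force.

Emit:
{"method": "send_rows", "body": {
  "commands": "-1 -0.002 0 0 0;-1 -0.002 0 0 0;-1 0 0 0 0"
}}

```text
t: 14.03
position: [585.1, 151.1, 91.1]
tool_rot: [3.141, 0.001, 0.166]
force: [-0.9, 0.0, 0.4]
width: 0.003
```

Emit:
{"method": "send_rows", "body": {
  "commands": "-1 -0.0015 0 0 0;-1 -0.0015 0 0 0;-1 0 0 0 0"
}}

```text
t: 14.28
position: [582.5, 150.6, 91.3]
tool_rot: [3.141, -0.0, 0.166]
force: [-0.3, 0.5, 0.7]
width: -0.001
```

Emit:
{"method": "send_rows", "body": {
  "commands": "-1 -0.0015 0 0 0;-1 -0.0015 0 0 0;-1 0 0 0 0"
}}

```text
t: 14.53
position: [580.1, 150.0, 91.6]
tool_rot: [3.141, -0.001, 0.166]
force: [2.5, -1.7, 0.7]
width: 0.001
```

Emit:
{"method": "send_rows", "body": {
  "commands": "-1 -0.001 0 0 0;-1 -0.001 0 0 0;-1 0 0 0 0"
}}

```text
t: 14.78
position: [578.5, 149.5, 91.8]
tool_rot: [3.141, -0.002, 0.166]
force: [4.3, -3.3, 1.9]
width: -0.001
```

```bash
cat > look.py <<'E'
from h import *
import sys
d=get_image("wrist"); cv2.imwrite(f"pics/{sys.argv[1]}.png",d["color"]); np.savez(f"pics/{sys.argv[1]}.npz",**d)
s=telemetry.observe(); e=s["position"]-D0; print(s["t"],"rel xs,yd,z",e@xs_,e@yd,e[2],s["force"])
# pointer: brightest thin blob on the dark knob (disc mask = radius<24 at h10, h39 shifted)
g=cv2.cvtColor(d["color"],cv2.COLOR_BGR2HSV); m=np.zeros(g.shape[:2],np.uint8)
th=np.linspace(0,6.28,40); poly=np.vstack([proj(d,[D0+10*DZ+22*(np.cos(t)*DX+np.sin(t)*DY) for t in th])]).astype(np.int32)
cv2.fillConvexPoly(m,poly,1); m&=((g[...,2]>150)&(g[...,1]<60)).astype(np.uint8)
n,l,st,ce=cv2.connectedComponentsWithStats(m)
for i in range(1,n):
    if st[i,4]>40:
        p=np.argwhere(l==i)[:,::-1].astype(float); q=dial_uv(d,p,39); k=np.hypot(*q.T)<24
        if k.sum()<20: continue
        u=np.linalg.svd(q[k]-q[k].mean(0),full_matrices=False)[2][0]
        print("blob",st[i],"joint est: dir",.9-np.arctan(u[1]/u[0]),"mean",q[k].mean(0))
E
python3 look.py w8
```

```text
14.8333 rel xs,yd,z 19.170893678412874 -4.54287752521557 31.72278414530642 [ 5.04941372 -1.7220294   2.44918996]
blob [215 205  18  46 508] joint est: dir 0.7019294288423972 mean [9.775947   3.08018249]
```

Contact began at about 21 mm and the knob is turning (estimate 0.70 at about 5 N). I'll keep pushing.

Emit:
{"method": "send_rows", "body": {
  "commands": "-1 -0.001 0 0 0;-1 -0.001 0 0 0;-1 -0.001 0 0 0;-1 0 0 0 0"
}}

```text
t: 15.17
position: [575.9, 148.7, 92.1]
tool_rot: [3.14, -0.003, 0.166]
force: [4.8, -4.1, 3.3]
width: -0.003
```

Emit:
{"method": "send_rows", "body": {
  "commands": "-1 -0.001 0 0 0;-1 -0.001 0 0 0;-1 0 0 0 0"
}}

```text
t: 15.42
position: [573.4, 147.9, 92.2]
tool_rot: [3.14, -0.001, 0.166]
force: [1.6, -7.3, 7.9]
width: -0.001
```

Emit:
{"method": "send_rows", "body": {
  "commands": "-1 -0.001 0 0 0;-1 -0.001 0 0 0;-1 0 0 0 0"
}}

```text
t: 15.67
position: [571.0, 147.3, 92.4]
tool_rot: [3.139, -0.0, 0.166]
force: [0.7, -7.7, 8.5]
width: -0.004
```

```bash
python3 look.py w9
```

```text
15.7167 rel xs,yd,z 11.431225608053316 -5.597121352616232 32.37776813665532 [ 1.04421458 -8.13183719  8.68409415]
blob [221 203  20  51 548] joint est: dir 1.0658129648498722 mean [10.70132762 -1.36299892]
```

The force has turned to −y/+z, about 12 N, so the fingertip is riding on the bar's end. I'll back off sideways and check where the knob settles.

Emit:
{"method": "send_rows", "body": {
  "commands": "-1 0.003 0.001 0 0;-1 0.005 0 0 0;-1 0.01 0 0 0;-1 0.012 0 0 0;-1 0 0 0 0;-1 0 0 0 0"
}}

```text
t: 16.22
position: [599.6, 152.9, 90.5]
tool_rot: [-3.141, 0.002, 0.166]
force: [0.1, -0.1, -0.4]
width: -0.003
```

```bash
python3 look.py w10; python3 - <<'E'
from h import *
for n in("w7","w10"):
    d=dict(np.load(f"pics/{n}.npz")); g=cv2.cvtColor(d["color"],cv2.COLOR_BGR2HSV)
    m=np.zeros(g.shape[:2],np.uint8); th=np.linspace(0,6.28,40)
    cv2.fillConvexPoly(m,proj(d,[D0+10*DZ+22*(np.cos(t)*DX+np.sin(t)*DY) for t in th]).astype(np.int32),1)
    m&=((g[...,2]>150)&(g[...,1]<60)).astype(np.uint8)
    _,l,st,_=cv2.connectedComponentsWithStats(m); i=1+np.argmax(st[1:,4]); p=np.argwhere(l==i)[:,::-1].astype(float)
    q=dial_uv(d,p,39); k=np.hypot(*q.T)<24; u=np.linalg.svd(q[k]-q[k].mean(0),full_matrices=False)[2][0]; print(n,st[i],.9-np.arctan(u[1]/u[0]),q[k].mean(0))
E
```

```text
16.2667 rel xs,yd,z 40.27430977285075 -4.741238529630709 30.513849365192044 [-0.65077928 -0.56395463  0.43165265]
blob [170 205  21  46 514] joint est: dir 0.6010721007285389 mean [9.42612285 3.91696328]
blob [181 250  17   8  71] joint est: dir 2.3458785435265535 mean [21.10106724  8.3400222 ]
w7 [192 206  21  46 508] 0.6138316934245407 [9.49274917 4.00043599]
w10 [170 205  21  46 514] 0.6010721007285389 [9.42612285 3.91696328]
```

The knob sprang back to 0.60, and the angle estimator reads accurately. The sideways force from the start means the fingertip was only catching the bar's end corner. I'll measure where the finger edge really is.

```bash
python3 - <<'E'
from h import *
d=dict(np.load("pics/w10.npz")); im=d["color"]
T=np.array([599.3,153.0,90.5]); 
for z in(90.5,95,100): 
    X=plane(d,[[244,241],[272,241],[240,280]],z); print(z,[( round((x-T)@xs_,1), round((x-T)@yd,1)) for x in X])
print("TCP px",proj(d,[T,T+11*yd,T-11*yd,T+11*yd+20*zz]).round(0).tolist())
f=.3
for a,h in((23,39),(23,10),(-23,39)): print(a,h,proj(d,[D0+a*(np.cos(f)*DX+np.sin(f)*DY)+h*DZ]).round(0).tolist())
cv2.imwrite("pics/w10c.png",cv2.resize(im[140:300,110:310],None,fx=3.6,fy=3.6,interpolation=cv2.INTER_CUBIC))
E
```

```text
90.5 [(np.float64(-6.3), np.float64(8.7)), (np.float64(7.7), np.float64(8.7)), (np.float64(-8.7), np.float64(-14.3))]
95 [(np.float64(-6.1), np.float64(11.0)), (np.float64(7.5), np.float64(11.0)), (np.float64(-8.4), np.float64(-11.3))]
100 [(np.float64(-5.9), np.float64(13.6)), (np.float64(7.3), np.float64(13.6)), (np.float64(-8.1), np.float64(-7.8))]
TCP px [[257.0, 256.0], [257.0, 237.0], [257.0, 275.0], [256.0, 257.0]]
23 39 [[184.0, 254.0]]
23 10 [[196.0, 259.0]]
-23 39 [[163.0, 165.0]]
```

View pics/w10c.png

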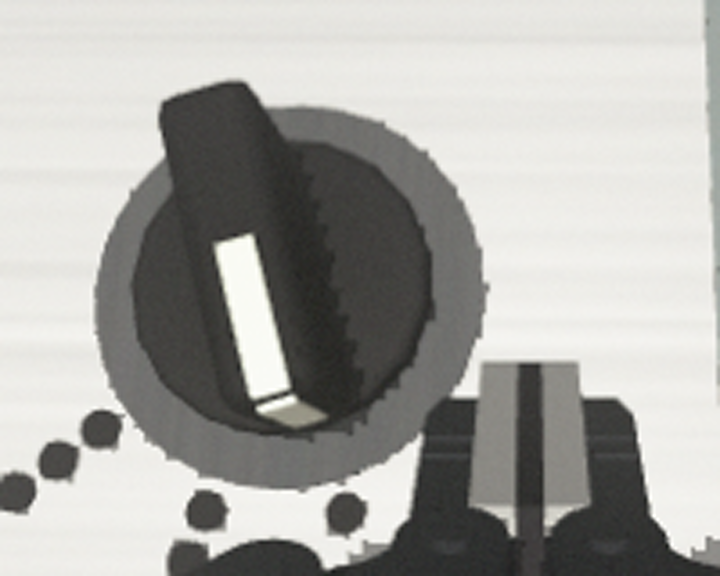

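The crop shows the thin pads (±7 mm), with the black finger bodies wider behind them; those bodies caught the bar's end. I'll straddle the bar with the jaws half open instead and push with the flat inner face of the far pad.

Emit:
{"method": "send_rows", "body": {
  "commands": "-1 0 0 -0.02 0;-0.5 0 0 -0.025 0;0 -0.018 -0.0017 0 0;0 -0.018 0 0 0;0 0 0 0 0;0 0 0 0 0;0 0 0 0.02 0;0 0 0 0.015 0;0 0 0 0.008 0;0 0 0 0.004 0;0 0 0 0 0;0 0 0 0 0"
}}

```text
t: 17.27
position: [565.2, 148.5, 89.5]
tool_rot: [3.141, -0.0, 0.166]
force: [1.1, 0.7, 0.2]
width: 0.5
```

Emit:
{"method": "send_rows", "body": {
  "commands": "0 -0.003 0 0 0;0 -0.003 0 0 0;0 -0.002 0 0 0;0 -0.002 0 0 0;0 0 0 0 0"
}}

```text
t: 17.68
position: [554.5, 146.7, 89.6]
tool_rot: [3.141, -0.0, 0.166]
force: [-0.3, 0.8, -0.3]
width: 0.499
```

```bash
python3 look.py w11
```

```text
17.7333 rel xs,yd,z -4.633361750308731 -3.407030830114329 29.595796097114743 [ 0.12285143  0.94532043 -1.19156187]
blob [266 209  24  46 517] joint est: dir 0.6000721675010658 mean [9.51591641 4.53963198]
```

Emit:
{"method": "send_rows", "body": {
  "commands": "0 0 0 0.003 0;0 -0.002 0 0 0;0 -0.002 0 0 0;0 -0.0015 0 0 0;0 -0.0015 0 0 0;0 0 0 0 0"
}}

```text
t: 18.23
position: [549.3, 145.0, 86.9]
tool_rot: [3.14, -0.003, 0.165]
force: [5.1, -2.6, 0.3]
width: 0.5
```

Emit:
{"method": "send_rows", "body": {
  "commands": "0 -0.001 0 0 0;0 -0.001 0 0 0;0 -0.001 0 0 0;0 0 0 0 0"
}}

```text
t: 18.57
position: [545.0, 145.0, 86.6]
tool_rot: [3.142, -0.0, 0.165]
force: [-0.0, -0.1, -0.8]
width: 0.5
```

```bash
python3 look.py w12
```

```text
18.6167 rel xs,yd,z -15.081665275257635 -3.333344424251214 26.228218162050126 [-1.0874926   0.9726909   0.25656593]
blob [282 212  14  47 530] joint est: dir 1.004951440856056 mean [ 9.91363866 -0.09084215]
blob [280 259  12   6  54] joint est: dir 2.3910650720880504 mean [22.0614872  -1.97232703]
```

Emit:
{"method": "send_rows", "body": {
  "commands": "0 0 0 0 0;0 0 0 0 0;0 0 0 0 0"
}}

```text
t: 18.87
position: [544.6, 145.3, 86.0]
tool_rot: [-3.142, 0.001, 0.166]
force: [-0.2, 0.7, -0.2]
width: 0.501
```

```bash
python3 look.py w13
```

```text
18.9167 rel xs,yd,z -14.877898415393847 -3.2694481634824095 26.004061830417527 [-0.33439336 -0.25993202  0.0375093 ]
blob [273 212  24  47 539] joint est: dir 1.211108259863877 mean [ 9.45997924 -2.45510306]
blob [271 258  12   7  58] joint est: dir -0.47447476738958094 mean [21.2511926  -6.38411767]
```

It clicked in: the estimate is 1.21 with no contact force. I'll retreat with clearance and rise, then check everything.

Emit:
{"method": "send_rows", "body": {
  "commands": "0 0.004 0 0 0;0 0 0 -0.01 0;0 0 0 -0.02 0;0 0 0 -0.035 0;0 0 0 -0.035 0;0 0 0 -0.03 0;0 0.01 0.02 0 0;0 0.01 0.02 0 0;0 0 0 0 0;0 0 0 0 0"
}}

```text
t: 19.75
position: [575.6, 108.9, 216.8]
tool_rot: [-3.142, -0.0, 0.164]
force: [-0.6, 0.1, 0.3]
width: 0.502
```

```bash
python3 look.py w14; python3 - <<'E'
from h import *
a=cv2.imread("pics/w14.png"); d=get_image("top"); b=cv2.resize(d["color"][130:260,185:415],None,fx=1.2,fy=1.2)
t0=dict(np.load("pics/top0.npz"))["color"]; df=cv2.absdiff(t0,d["color"]).max(2); print("changed px near bystanders (jar,sherd,bottle,brush):",[(df[y-15:y+15,x-15:x+15]>50).sum() for x,y in((313,146),(345,167),(383,173),(119,205))])
out=np.zeros((384,800,3),np.uint8); out[:,:512]=a; out[:156,516:792]=b; cv2.imwrite("pics/final.png",out)
E
```

```text
19.8 rel xs,yd,z 9.301877470956093 -43.423840453085994 156.46728044977678 [-0.54428116  1.24298682  0.09795711]
blob [235 104  14  24 153] joint est: dir 1.2065174380080363 mean [ 8.791979   -2.89341093]
changed px near bystanders (jar,sherd,bottle,brush): [np.int64(0), np.int64(14), np.int64(0), np.int64(0)]
```

View pics/final.png

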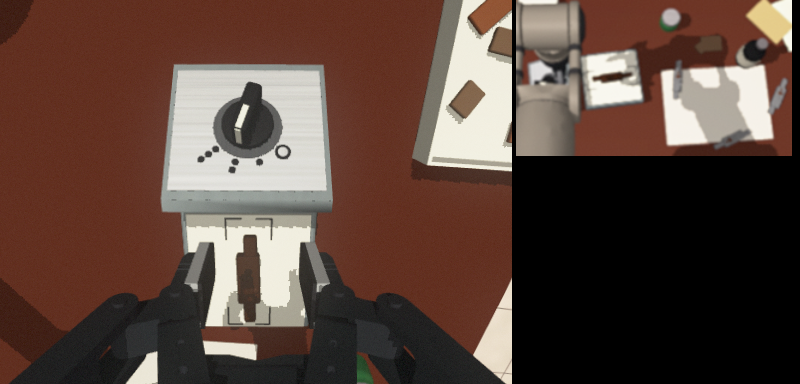

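The pointer aims at the two dots near (235,162). The blade lies inside the frame at about (248,278), and the bystanders haven't moved (the few changed pixels by the sherd are the arm's shadow). The robot touches nothing, so I'm handing in.

```bash
python3 -c "
from station import workorder
print(workorder.sign_off())"
```

```text
the job is handed in; nothing more can be done
None
```

The job is done and handed in at about 20 s: the blade is on the stage inside its frame, and the selector is clicked in at two dots.

**Blade:** I gripped the iron blade at 25 N and set it down, with a contact force of about 5 N on the stage. After release its centre measured about (587.7, −16.7) mm, against a frame centre of about (587, −16). It lies along the frame with roughly 15 mm spare at each end.

**Selector:** It stood at one dot at the start. My first push, with the fingers shut, caught the end of the grip bar at about 12 N and the knob sprang back to one dot. I then straddled the bar with the jaws half open and pushed with one pad, which turned it. After I withdrew, the pointer read 1.21 rad, against 1.2 for two dots.

**Last checks:** No check was left failing. The robot was clear of everything, with wrist force at noise level. The top view showed no change around the jar, bottle or brush. It showed 14 changed pixels near the sherd, which I took to be the arm's shadow.

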